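# Clear, load, clamp and start the sample shaker

## Robot

A 6-joint arm with a two-finger parallel gripper is mounted at the origin on the work surface. World frame = base frame: x ahead of the robot, y to its left, z up, the work surface at z = 0. Lengths are in m, angles in rad, forces in N, time in s.
With the tool pointing down it reaches from about 0.425 to 0.95 m from the base axis. Payload 3.5 kg.
Tool frame: the origin (TCP) lies at the very end of the fingers, on their centre line; the grasp point (between the pads) lies 19 mm behind it (ctrl.pinch_z is the distance from the TCP to the grasp point, in m); z points along the fingers, y is the line along which they close (so a half turn about z gives the same grasp; the last joint's range is limited). The gripper opens to 85 mm and grips with 20 to 120 N. Pads are 22 mm wide; open, the fingers measure 114 mm over their backs; the gripper's body (76 mm by 85 mm) begins 54 mm behind the grasp point. The pads swing forward as they close: fully open they stand 13 mm farther back than shut.
Start: joints at [-1.335, 0.286, 1.577, -0, 1.279, -0.15], TCP at [0.254, -0.625, 0.231] pointing down, gripper open.
Joint ranges: [-2.77, 2.77], [-0.9, 2.22], [0.21, 2.48], [-1.53, 4.67], [0.24, 2.81], [-2.84, 2.84]. Speed limits (rad/s): [2.79, 2.79, 3.14, 3.14, 3.14, 3.14].

## Interface

Orientations are given as a unit quaternion [x, y, z, w].
In Python, from plant import ctrl gives the robot as it stands. The module is installed in compiled form; this text tells all that it offers.
- The arm moves only by the shell command python3 -m crank 'ROWS' [OPENING] [FORCE]. ROWS is JSON, a list of rows, each a list of 6 numbers: the shift along the tool's x, y, z in cm, then the turn, a rotation vector about the tool's x, y, z in rad. In form: [[tx, ty, tz, rx, ry, rz], ...]. A call has 1 to 10 rows; each row is the pose to reach, as a shift and turn from the pose commanded when the call began, along the tool's axes at that moment; what a row does not reach only later rows make up. A row lasts 1/10 s, in which the tool goes at most 50 mm and 8.59 degrees, less where a joint would pass 70% of its speed; a pose out of reach is approached as far as the arm can. A call with a gripper value outside its range is refused whole. OPENING is the opening, from 0 (shut) to 1 (fully open), set as the call begins (- or left out, the last holds). The fingers move at their own pace and stop on an object; FORCE is the grip in N (left out, the last holds). Time passes only in rows, so rows that repeat a pose let the fingers close. It gives the time, the measured TCP pose, the force, the opening and the grip force at its end, in the units of the state.
- ctrl.get_state(): the state, without advancing time (a new reading comes with each control period).
- ctrl.read_camera(name): name is "side" or "top" or "wrist"; returns (picture, depth): 400x640x3 uint8, blue, green, red; 400x640 float32, m along the optical axis (not along the pixel's ray), 0 where there is no reading.
- ctrl.camera_info(name): a dict with "K" (3x3 intrinsics, pixels), "k1" (the pictures are not rectified: a ray, as slopes to the right and down, at radius r is drawn at 1 + k1 r^2 times it, then the intrinsics apply), "origin" and "orientation" of the camera in the world. Camera axes: x right, y down, z forward; pixel columns grow to the right and rows downward; lengths in m; the calibration is good to about 2 mm. A picture is of the moment at which its call begins: read the wrist's pose just before it. camera_info takes no time and is no camera call; for the wrist camera it gives the pose at the moment of the call.
- ctrl.sign_off(): hands the job in; it is judged then, once.
The state is a dict: "time": time; "qpos": joint angles; "dq": joint speeds; "joint_efforts": joint torques, N m; "eef_pos": TCP position; "tcp_rot": TCP orientation; "contact_force": force on the tool from outside, world axes, zero at the start; "wrist_torque": the same for the moment, N m; "opening": opening from 0.0 (shut) to 1.0 (fully open); "finger_force": force on a finger pad.
Only numpy, scipy, OpenCV 4.12 (cv2) and the standard library are available. Lean on these libraries where they do the work, as an engineer would, in place of code of your own. Each camera call takes 0.05 s, during which the arm holds its last target. There are 200 camera calls.

## Task

Clear the used amber beakers off the shaker's platform into the grey wash-up tray; then lift every sample pot off its hook on the rack and stand it upright on the platform, between the rail and the fence. With all pots standing there, press the blue clamp lever down until it stays down by itself, and only then push the red trip slide fully through its stroke and let it spring back. Do not knock any pot over, and leave the wash bottle, measuring cylinder and marker where they are.

Things in the scene. Friction and masses are not known exactly. Their poses are not given: they have to be found in the camera images.
- shaker: laboratory shaker, a fixed white box 270 (x) x 300 (y) x 65 mm high; origin at the centre of its underside, local x away from the robot, y to the left. Deck top 65 mm above the bench. The far half of the deck is the loading platform; the near strip carries the clamp lever (left) and the trip slide (right)
- platform (a point): centre of the black loading platform on the shaker's deck top, axes as the shaker's. Bounded by a 22 mm high steel fence 52 mm away at +x, 12 mm high end lips at y = -140 and 140 mm, and an 18 mm high aluminium rail whose face is 52 mm away at -x while the clamp lever is up; pressing the lever moves it 30 mm towards the fence
- clamp_lever (a joint): clamp lever in rad, hinged at the shaker's local x = -95, y = 20 mm, 25 mm above the deck; its arm runs to +y. 0 = up (arm slopes up 0.70 rad), 0.70 = level, fully down. Sprung: it pushes back up (at most about 12 N at the pad) until about 0.56, beyond which a detent pulls it down and holds it. It drives the rail
- lever_pad (a point): centre of the top of the clamp lever's blue pad (36 x 36 mm, 105 mm from the hinge); moves with the lever, only its position matters
- trip_slide (a joint): sprung trip slide: 0 = at rest, 0.045 = pushed fully home along the shaker's +y, in metres. Spring 2 N at the start, about 10 N at the end; returns by itself
- paddle (a point): centre of the pushing face (facing the shaker's -y, towards its right-hand end) of the trip slide's upright red paddle, 30 mm above the deck; the paddle is 40 mm wide (x), 10 mm thick (y), 51 mm tall; it moves along the shaker's +y
- rack: fixed grey and steel rack with three hooks at local y = -80, 0, 80 mm pointing to its -x; origin at bench level under the middle hanging place. Hook wires are 8 mm thick, centre line 170 mm above the bench, from the cross bar (80 mm behind the origin, top at 173 mm) to upturned tips 28 mm in front of it (tops 188 mm above the bench)
- tray: grey open wash-up tray 230 (x) x 170 (y) x 45 mm high, 5 mm walls and floor, fixed; origin at the centre of its underside
- pot0: closed white sample pot, orange lid and handle, 162 mm tall, about 0.18 kg; origin at the centre of its underside, z up. Body 56, lid 60 mm across, up to z = 72; handle uprights at y = -24 and 24; cross bar z = 120 to 128; above it a grip tab 12 mm thick (x), 32 wide (y), z = 128 to 162. Hangs with the hook wire under the cross bar (40 mm free below the wire). May be absent
- pot1: closed white sample pot, green lid and handle, 162 mm tall, about 0.18 kg; origin at the centre of its underside, z up. Body 56, lid 60 mm across, up to z = 72; handle uprights at y = -24 and 24; cross bar z = 120 to 128; above it a grip tab 12 mm thick (x), 32 wide (y), z = 128 to 162. Hangs with the hook wire under the cross bar (40 mm free below the wire). May be absent
- pot2: closed white sample pot, blue lid and handle, 162 mm tall, about 0.18 kg; origin at the centre of its underside, z up. Body 56, lid 60 mm across, up to z = 72; handle uprights at y = -24 and 24; cross bar z = 120 to 128; above it a grip tab 12 mm thick (x), 32 wide (y), z = 128 to 162. Hangs with the hook wire under the cross bar (40 mm free below the wire). May be absent
- beaker0: used amber beaker, open top, 52 mm across at the rim, 62 mm high, 3 mm wall, 90 g; origin at the centre of its underside, z up. Stands on the loading platform at the start. May be absent
- beaker1: used amber beaker, open top, 52 mm across at the rim, 62 mm high, 3 mm wall, 90 g; origin at the centre of its underside, z up. Stands on the loading platform at the start. May be absent
- beaker2: used amber beaker, open top, 52 mm across at the rim, 62 mm high, 3 mm wall, 90 g; origin at the centre of its underside, z up. Stands on the loading platform at the start. May be absent
- wash_bottle: white wash bottle with blue cap, 68 mm across, 170 mm tall, origin under its centre; bystander
- cylinder: glass measuring cylinder, 60 mm blue foot, 148 mm tall, origin under its centre; bystander
- marker: blue and white marker pen lying on the bench, 125 mm long along its x, 17 mm thick, origin under its middle; bystander

How it is judged:
By the outcome, as a careful person would: the job done as asked, in the order asked, and still so for the second after the job is handed in, with the robot touching nothing.
Of pot0, pot1, pot2 only 2 to 3 are there at a start; the rules pass over those that are not, and their reading is None.
Of beaker0, beaker1, beaker2 only 2 to 3 are there at a start; the rules pass over those that are not, and their reading is None.
At some moment in a run one of beaker0, beaker1, beaker2 may be knocked a few centimetres aside while the robot is not near it.
It also fails if it takes over 210 s, if anything falls off the work surface, if the arm or the gripper's body presses on something with over 40 N, if the wrist force passes 120 N, or if a joint passes its speed limit or range.

## Working session

There is one attempt and no reset: what is moved stays moved. The work goes in short steps, Python scripts to look and compute and a shell command to move; the robot and the scene stay as the last step left them, time stands still between calls to the robot, and variables do not carry over. Pictures are saved under pics/ and viewed, at most 14 in all, crops included, and the job is handed in when it is done.

```bash
mkdir -p pics
cat > h.py <<'E'
import numpy as np, cv2
from plant import ctrl
from scipy.spatial.transform import Rotation as R
def snap(name,fn):
    info=ctrl.camera_info(name); im,d=ctrl.read_camera(name)
    cv2.imwrite(f'pics/{fn}.png',im); np.savez(f'pics/{fn}.npz',d=d,K=info['K'],k1=info['k1'],o=info['origin'],q=info['orientation'])
    return im,d
def load(fn):
    return cv2.imread(f'pics/{fn}.png'),np.load(f'pics/{fn}.npz')
def ray(z,u,v):
    K=z['K'];k=float(z['k1'])
    p=cv2.undistortPoints(np.array([[[u,v]]],float),K,np.array([k,0,0,0.]))[0,0]
    q=z['q']; M=R.from_quat(q).as_matrix() if q.size==4 else q
    return M@np.array([p[0],p[1],1.])
def atz(fn,u,v,h):
    z=np.load(f'pics/{fn}.npz'); r=ray(z,u,v); o=z['o']; return o+r*(h-o[2])/r[2]
def pt(fn,u,v):
    z=np.load(f'pics/{fn}.npz'); return z['o']+ray(z,u,v)*z['d'][int(v),int(u)]
def go(p,yaw=None):
    """rows help: shift in tool axes (cm) from current to world p (TCP)"""
    s=ctrl.get_state(); M=R.from_quat(s['tcp_rot'])
    return np.round(M.inv().apply(np.array(p)-s['eef_pos'])*100,2)
E
python3 - <<'E'
from h import *
for n in ('top','side','wrist'): snap(n,n+'0'); i=ctrl.camera_info(n); print(n,i)
s=ctrl.get_state(); print(s)
print(R.from_quat(s['tcp_rot']).as_matrix().round(3), ctrl.pinch_z)
E
```

```text
top {'K': array([[511.14307631,   0.        , 311.61358524],
       [  0.        , 511.14307631, 202.91837798],
       [  0.        ,   0.        ,   1.        ]]), 'k1': -0.03192107465996687, 'origin': array([0.38326356, 0.01952306, 1.3936726 ]), 'orientation': array([-0.66956854,  0.73586011, -0.0724145 ,  0.07031369])}
side {'K': array([[404.01633006,   0.        , 317.48764851],
       [  0.        , 404.01633006, 190.89206393],
       [  0.        ,   0.        ,   1.        ]]), 'k1': 0.023472231382667266, 'origin': array([0.47899668, 0.91475109, 0.73735985]), 'orientation': array([-0.07095524,  0.87855268, -0.47069841,  0.0394152 ])}
wrist {'K': array([[295.40502489,   0.        , 319.20979828],
       [  0.        , 295.40502489, 199.24923202],
       [  0.        ,   0.        ,   1.        ]]), 'k1': -0.028927699734765843, 'origin': array([ 0.32799844, -0.59568811,  0.37334585]), 'orientation': array([ 0.81908061, -0.55110992, -0.08987646,  0.13155622])}
{'time': 0.15, 'qpos': array([-1.33498351e+00,  2.87046470e-01,  1.57782804e+00,  1.26536229e-05,
        1.27865114e+00, -1.50020265e-01]), 'dq': array([ 1.18928470e-04, -1.78629410e-03, -4.23828820e-03,  4.87813894e-04,
        6.47623492e-06,  3.33840331e-04]), 'joint_efforts': array([ 1.20789577e-03, -4.06598890e+01, -2.93143308e+01, -1.65280135e-04,
        3.92287911e-03, -9.26589451e-06]), 'eef_pos': array([ 0.25391874, -0.62486126,  0.23021561]), 'tcp_rot': array([ 9.81449136e-01,  1.91720262e-01, -3.53951404e-05, -9.65870638e-04]), 'contact_force': array([0.3378481 , 0.26930883, 0.45893756]), 'wrist_torque': array([0.00674475, 0.00728423, 0.00344128]), 'finger_force': 0.0, 'opening': 0.997956848819709}
[[ 0.926  0.376 -0.   ]
 [ 0.376 -0.926  0.002]
 [ 0.    -0.002 -1.   ]] 0.0187
```

View pics/top0.png

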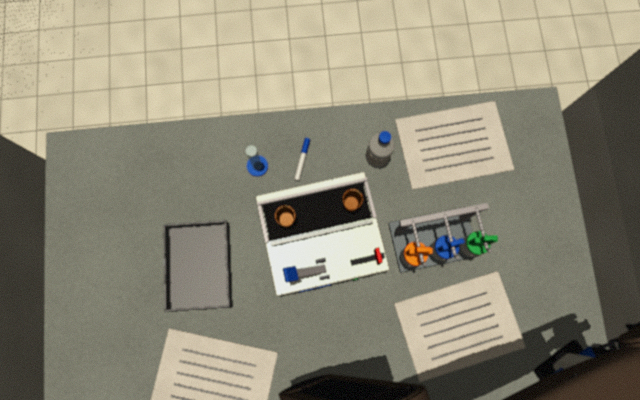

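View pics/side0.png

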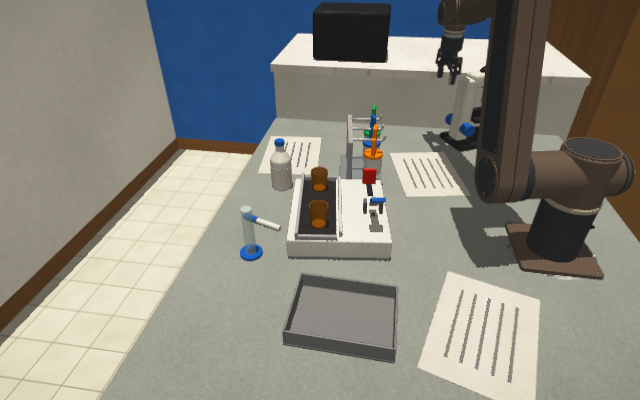

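The top view shows two beakers (near 286,215 and 352,200), three pots on the rack (417,254; 447,246; 480,242), the tray near (198,265) and the shaker with its lever pad near (291,273) and red paddle near (379,256). I'll enlarge it next.

Run:
```python
from h import *
im,_=load('top0'); c=im[125:315,240:510]; cv2.imwrite('pics/c1.png',cv2.resize(c,None,fx=2.96,fy=2.96,interpolation=cv2.INTER_CUBIC))
```

```text
(no output)
```

View pics/c1.png

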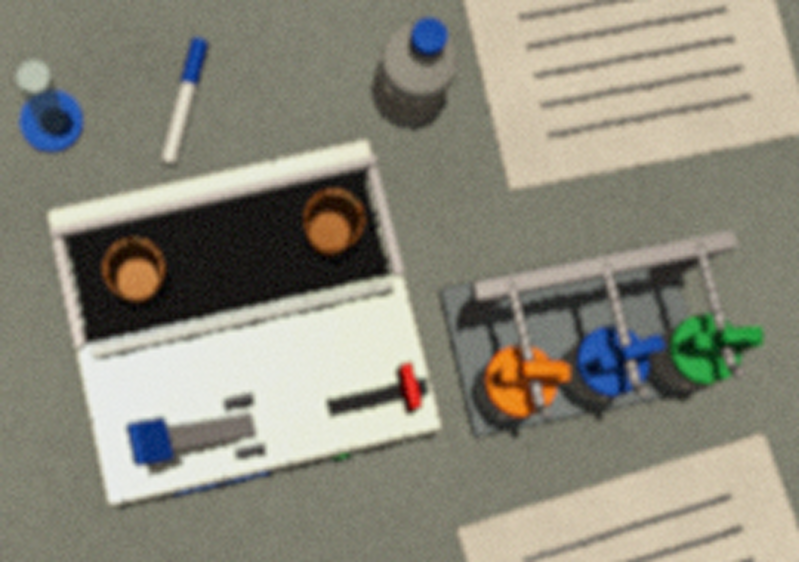

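The enlarged crop shows the beaker rims at about (134,268) and (334,222), the pad at (150,441), the paddle at (411,387) and the tabs near (550,370), (640,347) and (740,337). I'll get exact positions from the depth image.

```bash
cat >> h.py <<'E'
def cloud(fn):
    im,z=load(fn); d=z['d']; h,w=d.shape
    uv=np.stack(np.meshgrid(np.arange(w),np.arange(h)),-1).reshape(-1,1,2).astype(float)
    p=cv2.undistortPoints(uv,z['K'],np.array([float(z['k1']),0,0,0.]))[:,0]
    P=np.c_[p,np.ones(len(p))]*d.reshape(-1,1)
    P=R.from_quat(z['q']).apply(P)+z['o']; P[d.reshape(-1)==0]=np.nan
    return im,P.reshape(h,w,3)
E
python3 - <<'E'
from h import *
im,P=cloud('top0')
c=lambda u,v:(240+u/2.96,125+v/2.96)
for n,u,v,h in [('deckNR',440,430,.065),('deckNL',108,503,.065),('lipFL',50,212,.087),('fenceFR',370,143,.087),('pad',150,441,.16),('padtop',150,441,.16),('b1',134,266,.127),('b2',334,220,.127),('rackBL',476,290,.173),('rackBR',737,240,.173)]:
    x=c(u,v); print(n,np.round(x,1),atz('top0',*x,h).round(4),P[int(x[1]),int(x[0])].round(4))
hsv=cv2.cvtColor(im,cv2.COLOR_BGR2HSV); H=hsv[...,0];S=hsv[...,1];V=hsv[...,2]
X,Y,Z=P[...,0],P[...,1],P[...,2]
def st(n,m):
    q=P[m]; 
    if len(q)<3: print(n,len(q));return
    r=cv2.minAreaRect(q[:,:2].astype(np.float32)*1000); print(n,len(q),q.mean(0).round(4),np.round(q[:,2].min(),3),np.round(q[:,2].max(),3),r)
R0=np.zeros(H.shape,bool);R0[125:315,160:510]=1
G=R0&(S>120)
st('or tab',G&(H>8)&(H<20)&(Z>.19)); st('blue tab',G&(H>100)&(H<125)&(Z>.19)); st('green tab',G&(H>45)&(H<90)&(Z>.19))
st('pad',G&(H>100)&(H<125)&(Z>.1)&(np.arange(640)<320)&(np.arange(400)[:,None]>200))
st('paddle',G&((H<6)|(H>174))&(Z>.095))
st('rim',G&(H<20)&(Z>.115)&(np.arange(640)<320)); st('rim2',G&(H<20)&(Z>.115)&(np.arange(640)>320)&(np.arange(640)<375))
t=R0&(np.arange(640)<240); st('traywall',t&(Z>.035)&(Z<.055)); 
bar=R0&(S<90)&(Z>.155)&(np.arange(640)>395)&(np.arange(400)[:,None]<226); st('bar',bar)
st('deck',R0&(abs(Z-.065)<.008)&(np.arange(640)>240)&(np.arange(640)<392))
st('fence',R0&(Z>.08)&(Z<.095)&(S<60)&(np.arange(640)>240)&(np.arange(640)<392))
E
```

```text
deckNR [388.6 270.3] [ 0.4594 -0.1789  0.065 ] [ 0.4639 -0.1867  0.0018]
deckNL [276.5 294.9] [0.424  0.1148 0.065 ] [0.4265 0.1159 0.0646]
lipFL [256.9 196.6] [0.681  0.1441 0.087 ] [0.6862 0.1477 0.0724]
fenceFR [365.  173.3] [ 0.7167 -0.1448  0.087 ] [ 0.7394 -0.1557  0.0015]
pad [290.7 274. ] [0.4673 0.0701 0.16  ] [0.4695 0.0714 0.1642]
padtop [290.7 274. ] [0.4673 0.0701 0.16  ] [0.4695 0.0714 0.1642]
b1 [285.3 214.9] [0.6182 0.0724 0.127 ] [0.6313 0.0753 0.0688]
b2 [352.8 199.3] [ 0.6418 -0.1013  0.127 ] [ 0.6559 -0.1053  0.0635]
rackBL [400.8 223. ] [ 0.5633 -0.206   0.173 ] [ 0.5661 -0.2047  0.1712]
rackBR [489.  206.1] [ 0.5842 -0.4258  0.173 ] [ 0.6128 -0.4855  0.0019]
or tab 91 [ 0.4912 -0.241   0.2116] 0.191 0.221 ((491.4926452636719, -241.96652221679688), (31.699504852294922, 10.276841163635254), 84.26024627685547)
blue tab 81 [ 0.5003 -0.3201  0.2135] 0.194 0.222 ((500.9592590332031, -322.3145446777344), (11.19572925567627, 33.073421478271484), 10.70193862915039)
green tab 89 [ 0.5025 -0.3974  0.2107] 0.19 0.221 ((503.8819885253906, -399.2073669433594), (30.58778572082
[... 523 characters left out ...]
132 ((643.7781982421875, -100.56597900390625), (48.448150634765625, 50.29624557495117), 82.85340881347656)
traywall 728 [0.5247 0.3286 0.0441] 0.035 0.052 ((523.1565551757812, 323.11474609375), (170.3689727783203, 231.61712646484375), 88.18863677978516)
bar 679 [ 0.5727 -0.3179  0.1725] 0.155 0.181 ((557.6561279296875, -315.339599609375), (52.289852142333984, 219.97105407714844), 5.776730060577393)
deck 9405 [ 0.5697 -0.0175  0.066 ] 0.057 0.073 ((613.9549560546875, -40.86151123046875), (361.5818786621094, 372.77337646484375), 3.3664605617523193)
fence 858 [ 0.6343 -0.0156  0.0861] 0.08 0.095 ((614.9422607421875, -65.43345642089844), (261.3794250488281, 402.039306640625), 22.750774383544922)
```

```bash
python3 -m crank '[[0,0,-10,0,0,0.264],[0,0,-10,0,0,0.264],[0,0,-10,0,0,0.264]]'
python3 -m crank '[[19,-29,-2,0,0,0],[19,-29,-2,0,0,0],[19,-29,-2,0,0,0],[19,-29,-2,0,0,0],[19,-29,-2,0,0,0],[19,-29,-2,0,0,0],[19,-29,-2,0,0,0],[19,-29,-2,0,0,0],[19,-29,-2,0,0,0]]'
python3 -m crank '[[16,-29,0,0,0,0],[16,-29,0,0,0,0],[16,-29,0,0,0,0],[16,-29,0,0,0,0],[16,-29,0,0,0,0],[16,-29,0,0,0,0],[16,-29,0,0,0,0],[16,-29,0,0,0,0],[16,-29,0,0,0,0]]'
python3 - <<'E'
from h import *
snap('wrist','w1'); print(ctrl.camera_info('wrist')['origin'],R.from_quat(ctrl.get_state()['tcp_rot']).as_matrix().round(3))
im=cv2.imread('pics/w1.png'); cv2.imwrite('pics/w1b.png',cv2.resize(im,(800,500)))
E
```

```text
time: 0.45
eef_pos: [0.2548, -0.6282, 0.3417]
tcp_rot: [0.998, 0.06, 0.001, 0.008]
contact_force: [-0.6, -1.2, 0.9]
opening: 1.002
finger_force: 0.0
time: 1.35
eef_pos: [0.4078, -0.3136, 0.3514]
tcp_rot: [0.998, 0.062, 0.0, 0.0]
contact_force: [0.5, 0.3, -0.1]
opening: 0.995
finger_force: 0.0
time: 2.25
eef_pos: [0.5312, -0.008, 0.3506]
tcp_rot: [0.998, 0.061, -0.001, 0.0]
contact_force: [-0.2, 0.2, -0.2]
opening: 1.0
finger_force: 0.0
[6.10563845e-01 2.46146782e-04 4.93742193e-01] [[ 0.993  0.12  -0.001]
 [ 0.12  -0.993 -0.001]
 [-0.001  0.    -1.   ]]
```

View pics/w1b.png

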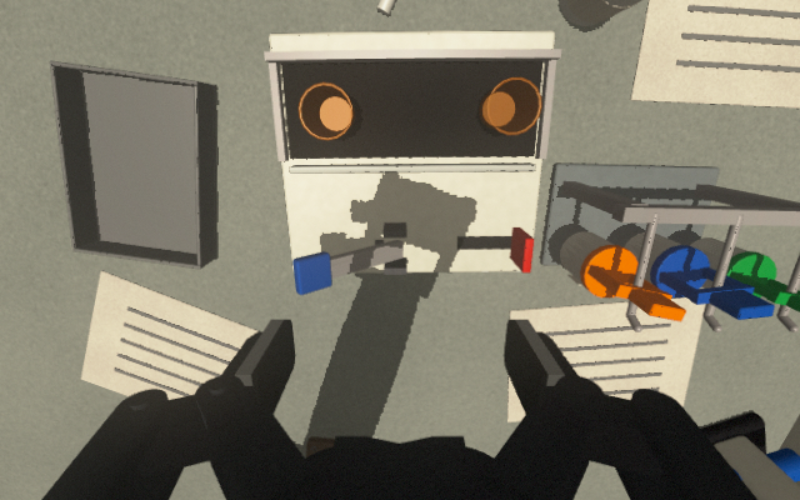

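The wrist view is aligned with the shaker. The rims are at about (327,111) and (513,106), the rail band at rows 163–172 and the fence band at rows 50–60 (enlarged 1.25×).

Run:
```python
from h import *
a=lambda u,v,h:atz('w1',u/1.25,v/1.25,h)
o=np.array([.574,-.018]);th=np.radians(7);M=np.array([[np.cos(th),-np.sin(th)],[np.sin(th),np.cos(th)]])
for n,u,v,h in [('b1',327,111,.127),('b2',513,106,.127),('fence topL near',268,60,.087),('fence topR near',560,56,.087),('fence top far L',266,53,.087),('railtop nearL',290,170,.083),('railtop farL',290,164,.083),('railtopnearR',535,169,.083),('railtop farR',535,163,.083),('platNL',282,157,.065),('platNR',543,157,.065),('lipL in',282,100,.077),('lipR in',541,100,.077),('deckfarL',270,34,.065),('deckfarR',554,32,.065),('paddle topL',512,229,.116),('paddle top R',524,229,.116),('deckNR',539,271,.065)]:
    p=a(u,v,h); print(n,p.round(4),(M.T@(p[:2]-o)).round(4))
im,P=cloud('w1'); hsv=cv2.cvtColor(im,cv2.COLOR_BGR2HSV);H,S,Z=hsv[...,0],hsv[...,1],P[...,2]
cc=np.arange(640)
def st(n,m):
    q=P[m]; r=cv2.minAreaRect(q[:,:2].astype(np.float32)*1000); print(n,len(q),q.mean(0).round(4),q[:,2].min().round(3),q[:,2].max().round(3),np.round(r[0],1),np.round(r[1],1),round(r[2],1))
st('orange',(S>120)&(H>5)&(H<22)&(Z>.205)&(cc>400)); st('blue',(S>120)&(H>100)&(H<125)&(Z>.205)&(cc>440));
st('padtop',(S>120)&(H>100)&(H<125)&(Z>.14)&(cc<320)&(Z<.2)); st('paddle',(S>120)&((H<5)|(H>174))&(Z>.108)&(Z<.13))
st('rimL',(S>100)&(H<25)&(Z>.12)&(Z<.14)&(cc<320));st('rimR',(S>100)&(H<25)&(Z>.12)&(Z<.14)&(cc>320)&(cc<440)&(np.arange(400)[:,None]<130))
```

```text
b1 [0.6163 0.0693 0.127 ] [0.0526 0.0815]
b2 [ 0.642  -0.1025  0.127 ] [ 0.0572 -0.0921]
fence topL near [0.6584 0.1388 0.087 ] [0.1028 0.1454]
fence topR near [ 0.6978 -0.1507  0.087 ] [ 0.1067 -0.1468]
fence top far L [0.6645 0.1409 0.087 ] [0.1092 0.1467]
railtop nearL [0.5512 0.1141 0.083 ] [-0.0065  0.1339]
railtop farL [0.5577 0.1143 0.083 ] [-1.000e-04  1.333e-01]
railtopnearR [ 0.5851 -0.1528  0.083 ] [-0.0054 -0.1352]
railtop farR [ 0.5914 -0.1513  0.083 ] [ 0.001  -0.1344]
platNL [0.5621 0.1286 0.065 ] [0.0061 0.147 ]
platNR [ 0.5983 -0.1655  0.065 ] [ 0.0061 -0.1494]
lipL in [0.6225 0.1267 0.077 ] [0.0658 0.1377]
lipR in [ 0.6559 -0.1448  0.077 ] [ 0.0659 -0.1358]
deckfarL [0.6859 0.1447 0.065 ] [0.1309 0.1479]
deckfarR [ 0.7239 -0.1472  0.065 ] [ 0.133  -0.1465]
paddle topL [ 0.5227 -0.1308  0.116 ] [-0.0647 -0.1057]
paddle top R [ 0.5242 -0.1435  0.116 ] [-0.0647 -0.1185]
deckNR [ 0.4615 -0.1943  0.065 ] [-0.1332 -0.1612]
orange 435 [ 0.4933 -0.2364  0.2206] 0.205 0.446 [ 520.5 -144.7] [239.8  25.1] 75.9
blue 467 [ 0.5023 -0.3124  0.2213] 0.205 0.443 [ 522.1 -190. ] [303.8  21.1] 80.4
padtop 748 [0.4679 0.0673 0.1654] 0.152 0.175 [467.   67.8] [33.8 30.8] 6.4
paddle 204 [ 0.4965 -0.153   0.1162] 0.109 0.119 [ 496.1 -153.5] [38.6 10.3] 7.8
rimL 463 [0.6166 0.0736 0.1264] 0.12 0.13 [615.8  70.9] [51.  50.4] 57.9
rimR 500 [ 0.6435 -0.1057  0.1261] 0.12 0.129 [ 642.  -103.1] [49.6 51.8] 7.4
```

```bash
python3 -m crank '[[9.4,-6.8,12,0,0,0],[9.4,-6.8,12,0,0,0],[9.4,-6.8,12,0,0,0],[9.4,-6.8,12,0,0,0],[9.4,-6.8,16,0,0,0],[9.4,-6.8,20,0,0,0],[9.4,-6.8,24,0,0,0],[9.4,-6.8,26.4,0,0,0],[9.4,-6.8,26.4,0,0,0]]'
python3 -m crank '[[0,0,0,0,0,0],[0,0,0,0,0,0],[0,0,0,0,0,0],[0,0,0,0,0,0],[0,0,0,0,0,0],[0,0,0,0,0,0],[0,0,0,0,0,0],[0,0,0,0,0,0]]' 0.4 30
```

```text
time: 3.2
eef_pos: [0.6126, 0.0696, 0.0822]
tcp_rot: [0.998, 0.059, -0.005, -0.0]
contact_force: [-0.8, -0.5, -0.9]
opening: 0.999
finger_force: 0.0
time: 4.0
eef_pos: [0.618, 0.0713, 0.0903]
tcp_rot: [0.998, 0.061, 0.003, 0.001]
contact_force: [-1.1, -1.8, 5.9]
opening: 0.592
finger_force: 31.0
```

```bash
python3 -m crank '[[0,0,-4,0,0,0],[0,0,-8,0,0,0],[0,0,-9,0,0,0],[-1.6,-5,-9,0,0,0],[-1.6,-9,-9,0,0,0],[-1.6,-13,-9,0,0,0],[-1.6,-17,-9,0,0,0],[-1.6,-21,-9,0,0,0],[-1.6,-25.4,-9,0,0,0],[-1.6,-25.4,-9,0,0,0]]'
python3 -m crank '[[0,0,4,0,0,0],[0,0,8,0,0,0],[0,0,12,0,0,0],[0,0,14,0,0,0],[0,0,14.6,0,0,0],[0,0,14.6,0,0,0],[0,0,14.6,0,0,0]]'
python3 -m crank '[[0,0,0,0,0,0],[0,0,0,0,0,0],[0,0,0,0,0,0],[0,0,0,0,0,0],[0,0,-4,0,0,0],[0,0,-8,0,0,0],[0,0,-12,0,0,0],[0,0,-16,0,0,0],[0,0,-20,0,0,0],[0,0,-20,0,0,0]]' 1
python3 - <<'E'
from h import *
snap('top','t1'); im,P=cloud('t1'); hsv=cv2.cvtColor(im,cv2.COLOR_BGR2HSV);H,S,Z=hsv[...,0],hsv[...,1],P[...,2]
cc=np.arange(640); m=(S>100)&(H<25)&(P[...,0]>.55)&(Z>.115)&(Z<.14)&(P[...,1]>-.2)&(P[...,1]<.15)
q=P[m]; r=cv2.minAreaRect(q[:,:2].astype(np.float32)*1000); print(len(q),r)
m=(S>100)&(H<25)&(P[...,0]>.4)&(Z>.05)&(Z<.1)&(P[...,1]>.2)
q=P[m]; print(len(q),q.mean(0) if len(q) else '')
E
```

```text
time: 5.0
eef_pos: [0.5672, 0.3266, 0.1763]
tcp_rot: [0.998, 0.064, -0.001, -0.001]
contact_force: [0.4, 0.4, -0.9]
opening: 0.591
finger_force: 31.8
time: 5.7
eef_pos: [0.5692, 0.3215, 0.0311]
tcp_rot: [0.998, 0.061, -0.0, 0.0]
contact_force: [0.3, 0.6, -1.0]
opening: 0.595
finger_force: 31.3
time: 6.7
eef_pos: [0.5726, 0.3234, 0.2404]
tcp_rot: [0.998, 0.061, 0.007, -0.002]
contact_force: [0.8, -0.3, 0.9]
opening: 1.001
finger_force: 0.0
106 ((644.5126953125, -100.7732925415039), (48.41678237915039, 50.00651550292969), 84.78960418701172)
90 [0.57236781 0.32148912 0.06290108]
```

View pics/t1.png

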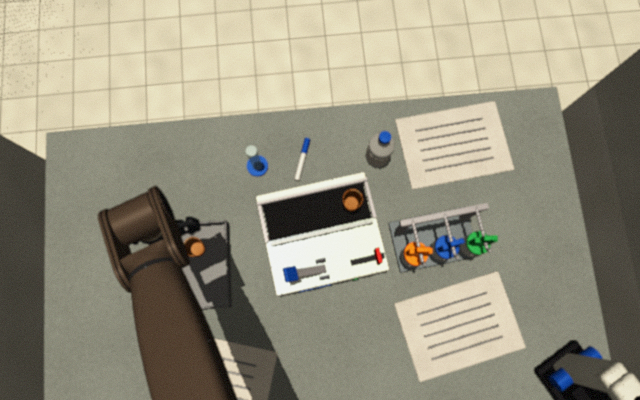

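The first beaker stands in the tray at (195,247). The second has not moved, at (352,200).

```bash
python3 -m crank '[[2.1,5,0,0,0,0],[2.1,10,0,0,0,0],[2.1,15,0,0,0,0],[2.1,20,0,0,0,0],[2.1,25,0,0,0,0],[2.1,30,0,0,0,0],[2.1,35,0,0,0,0],[2.1,40,0,0,0,0],[2.1,43,0,0,0,0],[2.1,43,0,0,0,0]]'
python3 - <<'E'
from h import *
s=ctrl.get_state();print(go([.643,-.1025,.087]),s['eef_pos'])
im,d=snap('wrist','w2'); im,P=cloud('w2'); hsv=cv2.cvtColor(im,cv2.COLOR_BGR2HSV);H,S,Z=hsv[...,0],hsv[...,1],P[...,2]
m=(S>100)&(H<25)&(Z>.115)&(Z<.135)&(P[...,0]>.58)&(P[...,1]>-.16)
q=P[m]; print(len(q),cv2.minAreaRect(q[:,:2].astype(np.float32)*1000))
E
```

```text
time: 7.75
eef_pos: [0.6416, -0.1068, 0.229]
tcp_rot: [0.998, 0.058, -0.002, 0.0]
contact_force: [-0.8, -0.4, 0.7]
opening: 0.997
finger_force: 0.0
[ 0.23 -0.41 14.2 ] [ 0.64161865 -0.1067517   0.22899425]
991 ((642.7692260742188, -103.51487731933594), (50.29052734375, 50.72275161743164), 16.010631561279297)
```

```bash
python3 -m crank '[[0.1,0,4,0,0,0],[0.1,0,8,0,0,0],[0.1,0,12,0,0,0],[0.1,0,14,0,0,0],[0.1,0,14.2,0,0,0],[0.1,0,14.2,0,0,0]]'
python3 -m crank '[[0,0,0,0,0,0],[0,0,0,0,0,0],[0,0,0,0,0,0],[0,0,0,0,0,0],[0,0,0,0,0,0],[0,0,0,0,0,0],[0,0,0,0,0,0]]' 0.4 30
python3 -m crank '[[0,0,-4,0,0,0],[0,0,-8,0,0,0],[0,0,-9,0,0,0],[0,-4,-9,0,0,0],[0,-8,-9,0,0,0],[0,-12,-9,0,0,0],[0,-16,-9,0,0,0],[0,-20,-9,0,0,0],[0,-25,-9,0,0,0],[0,-25,-9,0,0,0]]'
python3 -m crank '[[-2,-4,0,0,0,0],[-5,-8,0,0,0,0],[-8,-12,0,0,0,0],[-11,-16,0,0,0,0],[-11.6,-19.2,0,0,0,0],[-11.6,-19.2,0,0,0,0],[-11.6,-19.2,4,0,0,0],[-11.6,-19.2,8,0,0,0],[-11.6,-19.2,12,0,0,0],[-11.6,-19.2,14,0,0,0]]'
python3 -m crank '[[0,0,0.7,0,0,0],[0,0,0.7,0,0,0],[0,0,0.7,0,0,0]]'
python3 -m crank '[[0,0,0,0,0,0],[0,0,0,0,0,0],[0,0,0,0,0,0],[0,0,0,0,0,0],[0,0,-4,0,0,0],[0,0,-8,0,0,0],[0,0,-12,0,0,0],[0,0,-16,0,0,0],[0,0,-20,0,0,0],[0,0,-24,0,0,0]]' 1
python3 - <<'E'
from h import *
s=ctrl.get_state();print(s['eef_pos'],R.from_quat(s['tcp_rot']).as_matrix().round(3)); snap('side','s1')
im,d=snap('top','t2'); im,P=cloud('t2'); hsv=cv2.cvtColor(im,cv2.COLOR_BGR2HSV);H,S,Z=hsv[...,0],hsv[...,1],P[...,2]
m=(S>100)&(H<25)&(P[...,0]>.4)&(Z>.05)&(Z<.1)&(P[...,1]>.2)
q=P[m]; print(len(q),cv2.minAreaRect(q[:,:2].astype(np.float32)*1000) if len(q)>3 else '')
E
```

```text
time: 8.4
eef_pos: [0.6429, -0.1009, 0.0886]
tcp_rot: [0.998, 0.062, -0.001, -0.0]
contact_force: [-0.5, 0.6, 0.5]
opening: 1.002
finger_force: 0.0
time: 9.1
eef_pos: [0.6449, -0.1024, 0.092]
tcp_rot: [0.998, 0.061, 0.002, 0.0]
contact_force: [-0.3, 1.1, 5.9]
opening: 0.588
finger_force: 31.3
time: 10.1
eef_pos: [0.6109, 0.1512, 0.178]
tcp_rot: [0.998, 0.064, -0.001, -0.001]
contact_force: [0.6, -1.4, -0.3]
opening: 0.587
finger_force: 31.8
time: 11.1
eef_pos: [0.4723, 0.3199, 0.0346]
tcp_rot: [0.998, 0.06, -0.003, 0.002]
contact_force: [0.1, -0.9, -0.9]
opening: 0.587
finger_force: 31.9
time: 11.4
eef_pos: [0.4753, 0.3215, 0.0323]
tcp_rot: [0.998, 0.06, 0.0, 0.0]
contact_force: [0.1, -0.0, -0.5]
opening: 0.584
finger_force: 31.3
time: 12.4
eef_pos: [0.4741, 0.3224, 0.2741]
tcp_rot: [0.998, 0.061, 0.0, -0.0]
contact_force: [1.3, 0.7, -0.8]
opening: 0.999
finger_force: 0.0
[0.47414205 0.3223707  0.27405758] [[ 0.993  0.122  0.   ]
 [ 0.122 -0.993  0.   ]
 [ 0.    -0.    -1.   ]]
208 ((522.1588745117188, 323.8725280761719), (144.01358032226562, 49.52318572998047), 0.177120178937912)
```

View pics/s1.png

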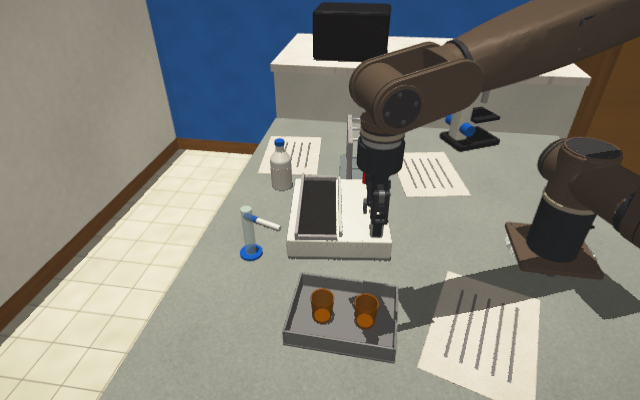

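Both beakers stand in the tray, (321,306) and (367,310), and the platform is empty. I'll look at the rack next.

```bash
python3 -m crank '[[-6,30.6,-6,0,0,0.03],[-6,30.6,-6,0,0,0.03],[-6,30.6,-6,0,0,0.03],[-6,30.6,-6,0,0,0.03],[-6,30.6,-6,0,0,0.03],[-6,30.6,-6,0,0,0.03],[-6,30.6,-6,0,0,0.03],[-6,30.6,-6,0,0,0.03],[-6,30.6,-6,0,0,0.03]]'
python3 -m crank '[[-6,30.6,-4,0,0,0],[-6,30.6,-4,0,0,0],[-6,30.6,-4,0,0,0],[-6,30.6,-4,0,0,0],[-6,30.6,-4,0,0,0],[-6,30.6,-4,0,0,0],[-6,30.6,-4,0,0,0],[-6,30.6,-4,0,0,0],[-6,30.6,-4,0,0,0],[-6,30.6,-4,0,0,0]]'
python3 - <<'E'
from h import *
s=ctrl.get_state();print(R.from_quat(s['tcp_rot']).as_matrix().round(3))
im,d=snap('wrist','w3'); im,P=cloud('w3'); hsv=cv2.cvtColor(im,cv2.COLOR_BGR2HSV);H,S,Z=hsv[...,0],hsv[...,1],P[...,2]
for n,lo,hi in(('or',5,22),('bl',100,125),('gr',45,90)):
  m=((S>120)&(H>lo)&(H<hi)&(Z>.2)&(Z<.235)&(P[...,1]<-.19)).astype(np.uint8)
  k,l,stt,_=cv2.connectedComponentsWithStats(m); i=1+stt[1:,4].argmax(); q=P[l==i]; print(n,len(q),q.mean(0),cv2.minAreaRect(q[:,:2].astype(np.float32)*1000), q[:,2].max(), stt[i])
cv2.imwrite('pics/w3b.png',cv2.resize(im,(800,500)))
E
```

```text
time: 13.4
eef_pos: [0.4519, 0.0115, 0.3317]
tcp_rot: [0.999, 0.045, -0.0, -0.0]
contact_force: [-1.0, 0.2, 0.1]
opening: 0.998
finger_force: 0.0
time: 14.4
eef_pos: [0.4211, -0.2967, 0.3719]
tcp_rot: [0.999, 0.047, -0.0, -0.001]
contact_force: [-0.1, 0.0, 0.8]
opening: 0.999
finger_force: 0.0
[[ 0.996  0.094 -0.   ]
 [ 0.094 -0.996  0.001]
 [-0.    -0.001 -1.   ]]
or 445 [ 0.49021451 -0.2464907   0.21561253] ((489.998291015625, -245.70977783203125), (32.23800277709961, 12.06094741821289), 84.7754898071289) 0.21869612784354242 [257 100  35  18 445]
bl 420 [ 0.49926037 -0.32485184  0.21595862] ((499.2815856933594, -325.3269348144531), (12.084712028503418, 32.085426330566406), 13.432417869567871) 0.21841419656139982 [339  99  34  17 420]
gr 379 [ 0.50170057 -0.4040978   0.21612158] ((501.7479553222656, -404.61578369140625), (30.95525550842285, 11.878421783447266), 85.45020294189453) 0.21863000440206493 [420 104  33  17 379]
```

View pics/w3b.png

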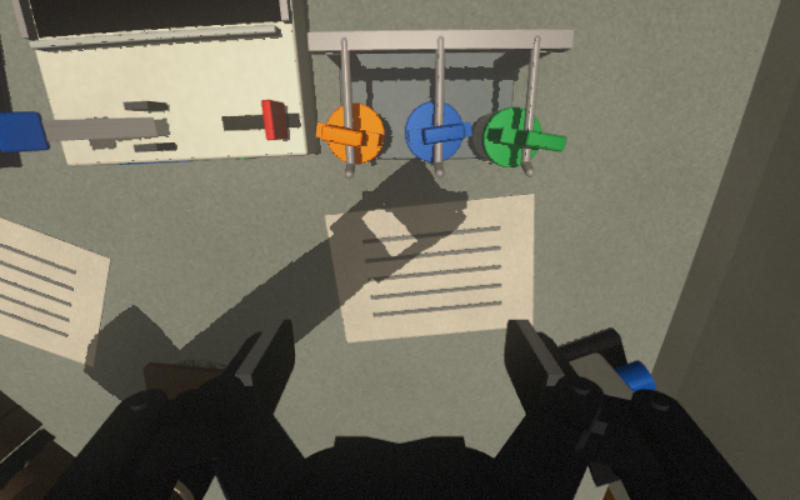

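The wrist view shows the tabs clearly, orange (342,134), blue (447,132) and green (535,140), each at a slightly different yaw. I'll grip orange with the fingers closing along its width.

```bash
python3 -m crank '[[7.4,-4.4,4,0,0,0.185],[7.4,-4.4,8,0,0,0.185],[7.4,-4.4,11,0,0,0.185],[7.4,-4.4,11,0,0,0.185],[7.4,-4.4,11,0,0,0.185],[7.4,-4.4,11,0,0,0.185]]' 0.65 40
python3 - <<'E'
from h import *
s=ctrl.get_state();print(s['eef_pos'],go([.4905,-.2455,.184]),R.from_quat(s['tcp_rot']).as_euler('xyz',degrees=True))
E
```

```text
time: 15.05
eef_pos: [0.4909, -0.2489, 0.2656]
tcp_rot: [0.999, -0.046, 0.002, 0.002]
contact_force: [-0.4, 0.4, 0.5]
opening: 0.65
finger_force: 0.0
[ 0.49092342 -0.24892238  0.26557239] [-0.11 -0.36  8.16] [179.83798389  -0.22843338  -5.31955825]
```

```bash
python3 -m crank '[[0,-0.2,3,0,0,0],[0,-0.2,5,0,0,0],[0,-0.2,7,0,0,0],[0,-0.2,7.8,0,0,0],[0,-0.2,7.8,0,0,0],[0,-0.2,7.8,0,0,0]]'
python3 -m crank '[[0,0,0,0,0,0],[0,0,0,0,0,0],[0,0,0,0,0,0],[0,0,0,0,0,0],[0,0,0,0,0,0],[0,0,0,0,0,0]]' 0.2 40
python3 - <<'E'
from h import *
im,d=snap('wrist','w4'); cv2.imwrite('pics/w4b.png',cv2.resize(im[0:400,160:480],(640,800))[:600])
E
```

```text
time: 15.65
eef_pos: [0.4911, -0.2473, 0.1867]
tcp_rot: [0.999, -0.047, 0.002, 0.001]
contact_force: [0.6, -0.7, 0.5]
opening: 0.646
finger_force: 0.0
time: 16.25
eef_pos: [0.4911, -0.2467, 0.1862]
tcp_rot: [0.999, -0.047, 0.001, 0.001]
contact_force: [-0.1, 0.3, 5.9]
opening: 0.365
finger_force: 40.4
```

View pics/w4b.png

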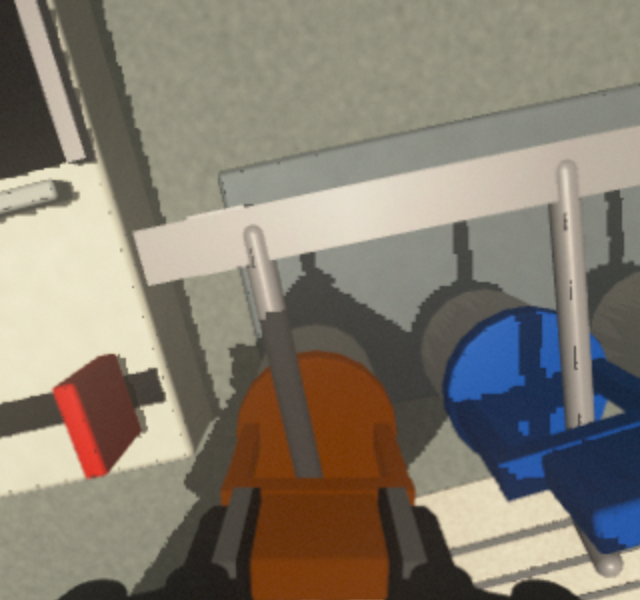

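Orange is held squarely, with the fingers on both sides of the tab. I'll lift it off the hook and withdraw along the hook direction.

```bash
python3 -m crank '[[0,0,-1.2,0,0,0],[0,0,-2.5,0,0,0],[0,0,-2.5,0,0,0],[-1.8,0.34,-2.5,0,0,0],[-3.5,0.66,-2.5,0,0,0],[-5.3,1,-2.5,0,0,0],[-7,1.3,-2.5,0,0,0],[-8.6,1.6,-2.5,0,0,0],[-8.6,1.6,-2.5,0,0,0],[-8.6,1.6,-2.5,0,0,0]]'
python3 -m crank '[[0,0,-3,0,0,0],[0,0,-6,0,0,0],[0,0,-9,0,0,0],[0,0,-12,0,0,0],[0,0,-13,0,0,0],[0,0,-13,0,0,0]]'
python3 - <<'E'
from h import *
s=ctrl.get_state();print(s['eef_pos'])
o=np.array([.574,-.018]);th=np.radians(7);M=np.array([[np.cos(th),-np.sin(th)],[np.sin(th),np.cos(th)]])
for y in(-.085,0,.085): print(y,o+M@[.053+.014,y])
im,d=snap('side','s2'); cv2.imwrite('pics/s2b.png',cv2.resize(im[60:290,230:500],None,fx=2.6,fy=2.6))
E
```

```text
time: 17.3
eef_pos: [0.4032, -0.2542, 0.2093]
tcp_rot: [0.999, -0.047, 0.0, 0.0]
contact_force: [-0.6, 0.6, -2.2]
opening: 0.372
finger_force: 40.1
time: 17.9
eef_pos: [0.4042, -0.2546, 0.3409]
tcp_rot: [0.999, -0.046, 0.001, 0.001]
contact_force: [0.2, 0.0, -2.5]
opening: 0.367
finger_force: 40.6
[ 0.40419571 -0.25456844  0.34094492]
-0.085 [ 0.65085949 -0.09420118]
0 [ 0.64050059 -0.00983475]
0.085 [0.6301417  0.07453167]
```

View pics/s2b.png

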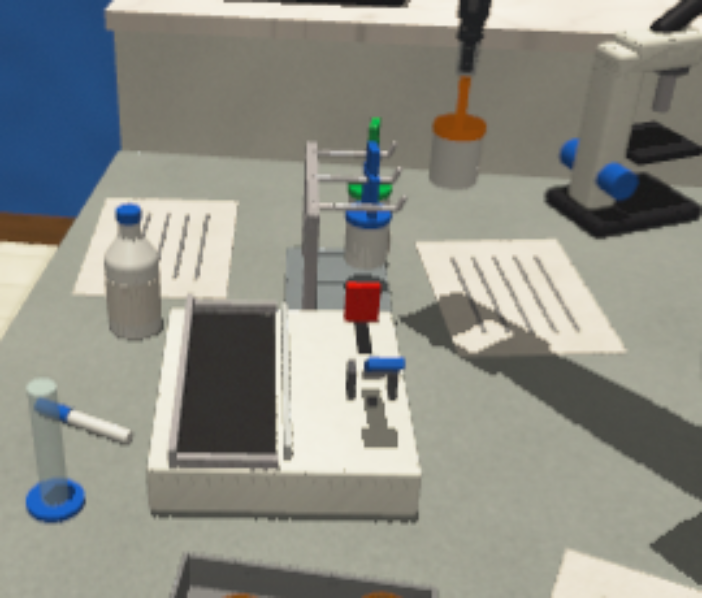

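Orange hangs free at (460,130) in the crop. I'll carry it to the left slot.

```bash
python3 -m crank '[[2,-4,0,0,0,0],[4,-8,0,0,0,0],[6,-12,0,0,0,0],[8,-16,0,0,0,0],[11,-20,0,0,0,0],[13,-24,0,0,0,0],[15.5,-28,0,0,0,0],[17.5,-32,0,0,0,0],[19.4,-34.8,0,0,0,0],[19.4,-34.8,0,0,0,0]]'
python3 -m crank '[[0,0,3,0,0,0],[0,0,6,0,0,0],[0,0,9,0,0,0],[0,0,11,0,0,0],[0,0,12.5,0,0,0],[0,0,13,0,0,0],[0,0,13,0,0,0]]'
python3 - <<'E'
from h import *
print(go([.6300,.0745,.197]))
E
```

```text
time: 18.95
eef_pos: [0.6293, 0.078, 0.3347]
tcp_rot: [0.999, -0.044, -0.003, -0.001]
contact_force: [-1.4, -0.8, -3.0]
opening: 0.367
finger_force: 40.9
time: 19.65
eef_pos: [0.6281, 0.0741, 0.2081]
tcp_rot: [0.999, -0.047, -0.001, 0.0]
contact_force: [-0.4, 0.1, -1.2]
opening: 0.368
finger_force: 41.0
[ 0.19 -0.06  1.11]
```

```bash
python3 -m crank '[[0.2,0,0.4,0,0,0],[0.2,0,0.7,0,0,0],[0.2,0,0.9,0,0,0],[0.2,0,1.0,0,0,0],[0.2,0,1.05,0,0,0],[0.2,0,1.05,0,0,0],[0.2,0,1.05,0,0,0]]'
```

```text
time: 20.35
eef_pos: [0.6307, 0.0741, 0.199]
tcp_rot: [0.999, -0.047, 0.0, -0.0]
contact_force: [-0.9, -0.2, -1.0]
opening: 0.369
finger_force: 41.0
```

```bash
python3 -m crank '[[0,0,0.1,0,0,0],[0,0,0.2,0,0,0],[0,0,0.2,0,0,0],[0,0,0.2,0,0,0]]'; python3 -m crank '[[0,0,0.1,0,0,0],[0,0,0.1,0,0,0],[0,0,0.1,0,0,0]]'
```

```text
time: 20.75
eef_pos: [0.631, 0.0742, 0.1977]
tcp_rot: [0.999, -0.047, 0.001, -0.0]
contact_force: [-0.5, 0.0, 1.8]
opening: 0.365
finger_force: 41.3
time: 21.05
eef_pos: [0.6313, 0.0742, 0.1978]
tcp_rot: [0.999, -0.047, 0.001, 0.0]
contact_force: [-1.3, 0.7, 5.4]
opening: 0.365
finger_force: 41.9
```

```bash
python3 -m crank '[[0,0,-0.1,0,0,0],[0,0,-0.1,0,0,0],[0,0,-0.1,0,0,0],[0,0,-0.1,0,0,0],[0,0,-2,0,0,0],[0,0,-5,0,0,0],[0,0,-9,0,0,0],[0,0,-13,0,0,0],[0,0,-15,0,0,0],[0,0,-15,0,0,0]]' 0.65
python3 -m crank '[[-3,4,0,0,0,0],[-5,8,0,0,0,0],[-7,12,0,0,0,0],[-8.5,16,0,0,0,0],[-10,20,0,0,0,0],[-11.5,24,0,0,0,0],[-13,28,0,0,0,0],[-14.5,32,0,0,0,0],[-16,36,0,0,0,0],[-16.4,40,0,0,0,0]]'
python3 -m crank '[[0,1,0,0,0,-0.13],[0,1,0,0,0,-0.26],[0,1,0,0,0,-0.31],[0,1,0,0,0,-0.31],[0,1,0,0,0,-0.31]]'
cat > tabs.py <<'E'
from h import *
import sys
s=ctrl.get_state();print(s['eef_pos'],R.from_quat(s['tcp_rot']).as_euler('xyz',degrees=True).round(1))
n0=sys.argv[1];im,d=snap('wrist',n0); im,P=cloud(n0); hsv=cv2.cvtColor(im,cv2.COLOR_BGR2HSV);H,S,Z=hsv[...,0],hsv[...,1],P[...,2]
for n,lo,hi in(('bl',100,125),('gr',45,90)):
  m=((S>120)&(H>lo)&(H<hi)&(Z>.2)&(Z<.235)&(P[...,1]<-.19)).astype(np.uint8)
  k,l,stt,_=cv2.connectedComponentsWithStats(m)
  if k<2: continue
  i=1+stt[1:,4].argmax(); q=P[l==i]; r=cv2.minAreaRect(q[:,:2].astype(np.float32)*1000);print(n,len(q),q.mean(0).round(4),r); c=np.array(r[0])/1000; print(go([*c,.186]))
E
python3 tabs.py w5; python3 -c "
from h import *
snap('side','s3')"
```

```text
time: 22.05
eef_pos: [0.6322, 0.0741, 0.3508]
tcp_rot: [0.999, -0.047, 0.004, -0.0]
contact_force: [0.1, -0.2, 1.1]
opening: 0.652
finger_force: 0.0
time: 23.05
eef_pos: [0.4283, -0.3097, 0.3434]
tcp_rot: [0.999, -0.047, -0.001, -0.001]
contact_force: [0.9, 0.5, -0.4]
opening: 0.651
finger_force: 0.0
time: 23.55
eef_pos: [0.4289, -0.3185, 0.344]
tcp_rot: [0.994, 0.108, -0.001, -0.001]
contact_force: [0.5, 0.9, -0.0]
opening: 0.653
finger_force: 0.0
[ 0.42891461 -0.31846033  0.34403524] [-1.799e+02  1.000e-01  1.240e+01]
bl 509 [ 0.4995 -0.325   0.2158] ((499.2352294921875, -325.357666015625), (12.14155101776123, 32.14179229736328), 13.173965454101562)
[ 6.73  2.2  15.84]
gr 438 [ 0.5018 -0.4041  0.2162] ((501.6641845703125, -404.5757141113281), (31.113723754882812, 11.795928001403809), 84.94609832763672)
[ 5.26  9.99 15.83]
```

View pics/s3.png

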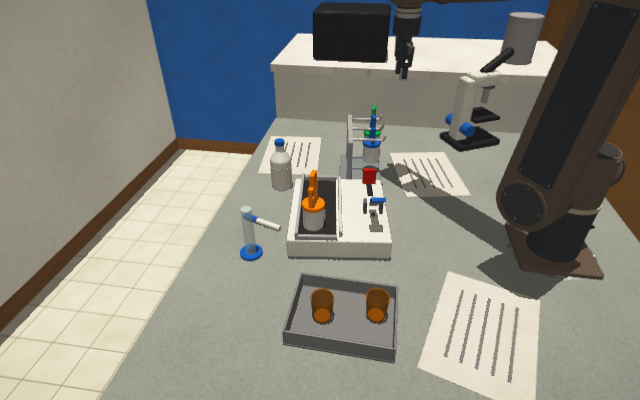

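Orange stands upright on the platform at (313,212). One beaker was nudged inside the tray, to (376,304), and still stands. Blue is next.

```bash
python3 -m crank '[[6.7,2.2,3,0,0,0],[6.7,2.2,6,0,0,0],[6.7,2.2,9,0,0,0],[6.7,2.2,9,0,0,0],[6.7,2.2,11,0,0,0],[6.7,2.2,13,0,0,0],[6.7,2.2,14.8,0,0,0],[6.7,2.2,15.8,0,0,0],[6.7,2.2,15.8,0,0,0],[6.7,2.2,15.8,0,0,0]]'
python3 -m crank '[[0,0,0,0,0,0],[0,0,0,0,0,0],[0,0,0,0,0,0],[0,0,0,0,0,0],[0,0,0,0,0,0],[0,0,0,0,0,0]]' 0.2 40
```

```text
time: 24.65
eef_pos: [0.4998, -0.3264, 0.1894]
tcp_rot: [0.994, 0.108, 0.001, 0.001]
contact_force: [0.7, 0.7, -0.1]
opening: 0.655
finger_force: 0.0
time: 25.25
eef_pos: [0.5001, -0.3264, 0.1896]
tcp_rot: [0.994, 0.108, 0.001, 0.001]
contact_force: [-0.9, 0.6, 7.3]
opening: 0.367
finger_force: 40.5
```

```bash
python3 -m crank '[[0,0,-1.2,0,0,0],[0,0,-2.5,0,0,0],[0,0,-2.5,0,0,0],[-1.8,-0.2,-2.5,0,0,0],[-3.5,-0.4,-2.5,0,0,0],[-5.3,-0.6,-2.5,0,0,0],[-7,-0.85,-2.5,0,0,0],[-8.7,-1.1,-2.5,0,0,0],[-8.7,-1.1,-2.5,0,0,0],[-8.7,-1.1,-2.5,0,0,0]]'
python3 -m crank '[[0,0,-3,0,0,0],[0,0,-6,0,0,0],[0,0,-9,0,0,0],[0,0,-12,0,0,0],[0,0,-15,0,0,0],[0,0,-15,0,0,0]]'
python3 -m crank '[[2.9,-2.7,0,0,0,0],[5.8,-5.4,0,0,0,0],[8.7,-8.1,0,0,0,0],[11.6,-10.8,0,0,0,0],[14.5,-13.4,0,0,0,0],[17.4,-16.1,0,0,0,0],[20.3,-18.8,0,0,0,0],[23.2,-21.5,0,0,0,0],[27,-25,0,0,0,0],[29,-26.8,0,0,0,0]]'
python3 -m crank '[[0,0,0,0,0,0],[0,0,3,0,0,0],[0,0,6,0,0,0],[0,0,9,0,0,0],[0,0,12,0,0,0],[0,0,14,0,0,0],[0,0,15,0,0,0],[0,0,15,0,0,0]]'
python3 -c "
from h import *
print(go([.6405,-.0098,.2013]))"
```

```text
time: 26.25
eef_pos: [0.412, -0.334, 0.2129]
tcp_rot: [0.994, 0.108, 0.0, 0.0]
contact_force: [0.7, -0.2, -1.4]
opening: 0.364
finger_force: 39.9
time: 26.85
eef_pos: [0.414, -0.3352, 0.3688]
tcp_rot: [0.994, 0.109, 0.003, 0.004]
contact_force: [0.3, -0.6, -1.0]
opening: 0.365
finger_force: 40.3
time: 27.85
eef_pos: [0.6389, -0.0063, 0.3605]
tcp_rot: [0.994, 0.11, -0.001, -0.001]
contact_force: [0.0, 0.2, -1.4]
opening: 0.363
finger_force: 40.3
time: 28.65
eef_pos: [0.6363, -0.01, 0.2101]
tcp_rot: [0.994, 0.108, -0.002, -0.001]
contact_force: [-0.8, 0.2, -1.1]
opening: 0.364
finger_force: 40.3
[0.42 0.08 0.88]
```

```bash
python3 -m crank '[[0.3,0,0.3,0,0,0],[0.3,0,0.5,0,0,0],[0.3,0,0.6,0,0,0],[0.3,0,0.7,0,0,0],[0.3,0,0.7,0,0,0],[0.3,0,0.7,0,0,0]]'; python3 -m crank '[[0,0,0.1,0,0,0],[0,0,0.1,0,0,0],[0,0,0.1,0,0,0]]'; python3 -m crank '[[0,0,0.1,0,0,0],[0,0,0.1,0,0,0],[0,0,0.1,0,0,0]]'
```

```text
time: 29.25
eef_pos: [0.6406, -0.0091, 0.2061]
tcp_rot: [0.994, 0.108, 0.0, 0.0]
contact_force: [0.5, -0.6, -1.6]
opening: 0.367
finger_force: 40.3
time: 29.55
eef_pos: [0.6405, -0.0092, 0.2048]
tcp_rot: [0.994, 0.108, -0.0, -0.0]
contact_force: [0.5, -0.5, -0.3]
opening: 0.361
finger_force: 40.3
time: 29.85
eef_pos: [0.6405, -0.0091, 0.2037]
tcp_rot: [0.994, 0.108, -0.0, -0.0]
contact_force: [-0.2, 0.0, -1.3]
opening: 0.366
finger_force: 40.3
```

```bash
for i in 1 2; do :; done; python3 -m crank '[[0,0,0.1,0,0,0],[0,0,0.1,0,0,0],[0,0,0.1,0,0,0]]'; python3 -m crank '[[0,0,0.1,0,0,0],[0,0,0.1,0,0,0],[0,0,0.1,0,0,0]]';  python3 -m crank '[[0,0,0.1,0,0,0],[0,0,0.1,0,0,0],[0,0,0.1,0,0,0]]'
```

```text
time: 30.15
eef_pos: [0.6405, -0.0091, 0.2028]
tcp_rot: [0.994, 0.108, -0.0, -0.0]
contact_force: [0.4, 0.3, -1.4]
opening: 0.363
finger_force: 40.3
time: 30.45
eef_pos: [0.6405, -0.0091, 0.2018]
tcp_rot: [0.994, 0.108, -0.0, -0.0]
contact_force: [0.1, -0.5, -1.5]
opening: 0.361
finger_force: 40.3
time: 30.75
eef_pos: [0.6408, -0.0091, 0.2013]
tcp_rot: [0.994, 0.108, 0.0, 0.0]
contact_force: [0.1, -0.9, -0.5]
opening: 0.365
finger_force: 40.3
```

```bash
python3 -m crank '[[0,0,0.05,0,0,0],[0,0,0.05,0,0,0],[0,0,0.05,0,0,0],[0,0,0.05,0,0,0],[0,0,-2,0,0,0],[0,0,-5,0,0,0],[0,0,-9,0,0,0],[0,0,-13,0,0,0],[0,0,-15,0,0,0],[0,0,-15,0,0,0]]' 0.65
python3 -m crank '[[-3,3.3,0,0,0,0],[-6,6.6,0,0,0,0],[-9,10,0,0,0,0],[-12,13.5,0,0,0,0],[-15,17,0,0,0,0],[-18,20,0,0,0,0],[-21,23.6,0,0,0,0],[-24,27,0,0,0,0],[-27,30,0,0,0,0],[-28.6,32.6,0,0,0,0]]'
python3 -m crank '[[0,0,0,0,0,0.13],[0,0,0,0,0,0.26],[0,0,0,0,0,0.3],[0,0,0,0,0,0.3],[0,0,0,0,0,0.3]]'
python3 tabs.py w6
```

```text
time: 31.75
eef_pos: [0.642, -0.0094, 0.3562]
tcp_rot: [0.994, 0.108, 0.004, 0.001]
contact_force: [0.2, 0.3, 0.1]
opening: 0.649
finger_force: 0.0
time: 32.75
eef_pos: [0.4291, -0.3905, 0.3483]
tcp_rot: [0.994, 0.107, -0.001, -0.001]
contact_force: [1.0, -0.8, -0.1]
opening: 0.65
finger_force: 0.0
time: 33.25
eef_pos: [0.4311, -0.3886, 0.3491]
tcp_rot: [0.999, -0.041, -0.001, -0.001]
contact_force: [0.3, -0.4, 0.3]
opening: 0.65
finger_force: 0.0
[ 0.43109551 -0.38864253  0.34909682] [-1.799e+02  1.000e-01 -4.700e+00]
gr 487 [ 0.5017 -0.4054  0.2162] ((501.678955078125, -405.3860778808594), (31.73163604736328, 12.055170059204102), 86.65493774414062)
[ 7.18  1.11 16.34]
```

```bash
python3 -m crank '[[7.2,1.1,3,0,0,0],[7.2,1.1,6,0,0,0],[7.2,1.1,9,0,0,0],[7.2,1.1,9,0,0,0],[7.2,1.1,11,0,0,0],[7.2,1.1,13,0,0,0],[7.2,1.1,15,0,0,0],[7.2,1.1,16.3,0,0,0],[7.2,1.1,16.3,0,0,0],[7.2,1.1,16.3,0,0,0]]'
python3 -m crank '[[0,0,0,0,0,0],[0,0,0,0,0,0],[0,0,0,0,0,0],[0,0,0,0,0,0],[0,0,0,0,0,0],[0,0,0,0,0,0]]' 0.2 40
python3 -c "
from h import *
snap('side','s4')"
```

```text
time: 34.3
eef_pos: [0.5025, -0.4064, 0.1892]
tcp_rot: [0.999, -0.042, 0.001, 0.001]
contact_force: [-0.0, 0.8, 1.1]
opening: 0.646
finger_force: 0.0
time: 34.9
eef_pos: [0.503, -0.4065, 0.1899]
tcp_rot: [0.999, -0.042, 0.001, 0.001]
contact_force: [-0.4, 1.0, 5.6]
opening: 0.367
finger_force: 40.6
```

View pics/s4.png

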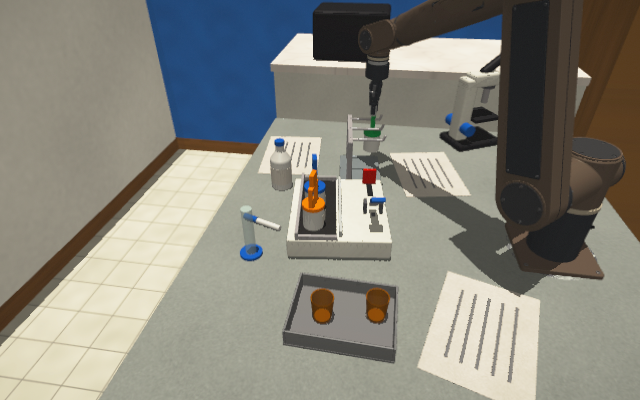

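Blue and orange stand on the platform, and green is gripped on the rack. I'll carry it the same way.

```bash
python3 -m crank '[[0,0,-1.2,0,0,0],[0,0,-2.5,0,0,0],[0,0,-2.5,0,0,0],[-1.8,0.3,-2.5,0,0,0],[-3.5,0.6,-2.5,0,0,0],[-5.3,0.9,-2.5,0,0,0],[-7,1.2,-2.5,0,0,0],[-8.6,1.5,-2.5,0,0,0],[-8.6,1.5,-2.5,0,0,0],[-8.6,1.5,-2.5,0,0,0]]'
python3 -m crank '[[0,0,-3,0,0,0],[0,0,-6,0,0,0],[0,0,-9,0,0,0],[0,0,-12,0,0,0],[0,0,-15,0,0,0],[0,0,-15,0,0,0]]'
python3 -m crank '[[2,-3.3,0,0,0,0],[4,-6.6,0,0,0,0],[6,-10,0,0,0,0],[8.2,-13.4,0,0,0,0],[10.3,-17,0,0,0,0],[12.4,-20.4,0,0,0,0],[14.5,-24,0,0,0,0],[17,-28,0,0,0,0],[19,-31,0,0,0,0],[20.8,-33.8,0,0,0,0]]'
python3 -m crank '[[0,0,0,0,0,0],[0,0,3,0,0,0],[0,0,6,0,0,0],[0,0,9,0,0,0],[0,0,12,0,0,0],[0,0,14,0,0,0],[0,0,15,0,0,0],[0,0,15,0,0,0]]'
python3 -c "
from h import *
print(go([.651,-.094,.2017]))"
```

```text
time: 35.95
eef_pos: [0.4151, -0.414, 0.213]
tcp_rot: [0.999, -0.042, 0.0, 0.0]
contact_force: [-0.3, -0.1, -1.2]
opening: 0.364
finger_force: 39.9
time: 36.55
eef_pos: [0.4171, -0.4151, 0.3691]
tcp_rot: [0.999, -0.041, 0.004, 0.004]
contact_force: [0.4, -0.1, -0.6]
opening: 0.363
finger_force: 40.3
time: 37.55
eef_pos: [0.6515, -0.0918, 0.3602]
tcp_rot: [0.999, -0.041, -0.001, -0.001]
contact_force: [0.1, -0.0, -1.5]
opening: 0.365
finger_force: 40.6
time: 38.35
eef_pos: [0.6492, -0.0941, 0.2097]
tcp_rot: [0.999, -0.042, -0.003, -0.001]
contact_force: [0.1, -0.1, -2.2]
opening: 0.366
finger_force: 40.6
[ 0.18 -0.03  0.8 ]
```

```bash
python3 -m crank '[[0,0,0.4,0,0,0],[0,0,0.7,0,0,0],[0,0,0.9,0,0,0],[0,0,1.0,0,0,0],[0,0,1.0,0,0,0],[0,0,1.0,0,0,0]]'; python3 -m crank '[[0,0,0.1,0,0,0],[0,0,0.1,0,0,0],[0,0,0.1,0,0,0]]';  python3 -m crank '[[0,0,0.1,0,0,0],[0,0,0.1,0,0,0],[0,0,0.1,0,0,0]]'
```

```text
time: 38.95
eef_pos: [0.6508, -0.0942, 0.2031]
tcp_rot: [0.999, -0.042, 0.0, 0.0]
contact_force: [0.4, 0.3, -1.3]
opening: 0.361
finger_force: 40.6
time: 39.25
eef_pos: [0.6506, -0.0942, 0.2018]
tcp_rot: [0.999, -0.042, -0.0, -0.0]
contact_force: [0.9, -0.0, -0.6]
opening: 0.37
finger_force: 40.6
time: 39.55
eef_pos: [0.6509, -0.0942, 0.2015]
tcp_rot: [0.999, -0.042, 0.0, 0.0]
contact_force: [-0.2, -0.3, 1.2]
opening: 0.365
finger_force: 40.8
```

```bash
python3 -m crank '[[0,0,0,0,0,0],[0,0,0,0,0,0],[0,0,0,0,0,0],[0,0,0,0,0,0],[0,0,-2,0,0,0],[0,0,-5,0,0,0],[0,0,-9,0,0,0],[0,0,-13,0,0,0],[0,0,-16,0,0,0],[0,0,-16,0,0,0]]' 0.65
python3 -m crank '[[-4,-2,0,0,0,-0.1],[-8,-4,0,0,0,-0.2],[-12,-6.1,0,0,0,-0.204],[-15.7,-6.1,0,0,0,-0.204],[-15.7,-6.1,0,0,0,-0.204],[-15.7,-6.1,0,0,0,-0.204],[-15.7,-6.1,0,0,0,-0.204],[-15.7,-6.1,0,0,0,-0.204]]' 0
python3 - <<'E'
from h import *
s=ctrl.get_state();print(R.from_quat(s['tcp_rot']).as_euler('xyz',degrees=True).round(1))
im,d=snap('wrist','w7'); cv2.imwrite('pics/w7b.png',cv2.resize(im,(800,500)))
im,P=cloud('w7'); hsv=cv2.cvtColor(im,cv2.COLOR_BGR2HSV);H,S,Z=hsv[...,0],hsv[...,1],P[...,2]
for n,m in(('pad',(H>100)&(H<125)&(P[...,0]<.52)&(Z>.14)&(Z<.19)),('paddle',((H<5)|(H>174))&(Z>.11)&(Z<.125)&(P[...,0]<.55))):
  q=P[m&(S>120)]; print(n,len(q),q.mean(0).round(4),q[:,2].max(),cv2.minAreaRect(q[:,:2].astype(np.float32)*1000))
  if n=='pad':
    A=np.c_[q[:,:2]-q[:,:2].mean(0),np.ones(len(q))]; print(np.linalg.lstsq(A,q[:,2],rcond=None)[0])
E
```

```text
time: 40.55
eef_pos: [0.6524, -0.0947, 0.3682]
tcp_rot: [0.999, -0.042, 0.006, 0.002]
contact_force: [-0.3, -0.1, 0.1]
opening: 0.65
finger_force: 0.0
time: 41.35
eef_pos: [0.5001, -0.0208, 0.3604]
tcp_rot: [0.998, 0.06, -0.0, -0.0]
contact_force: [0.4, -1.1, -0.9]
opening: -0.001
finger_force: 0.0
[-180.     0.     6.9]
pad 779 [0.4675 0.0673 0.1654] 0.17548979854515384 ((466.8448791503906, 67.82386779785156), (34.26364517211914, 31.264175415039062), 6.913608074188232)
[-0.10455956  0.71123391  0.16541111]
paddle 202 [ 0.4897 -0.1618  0.1161] 0.11826271304970637 ((315.874267578125, -364.80670166015625), (588.7805786132812, 29.876937866210938), 49.49656677246094)
```

View pics/w7b.png

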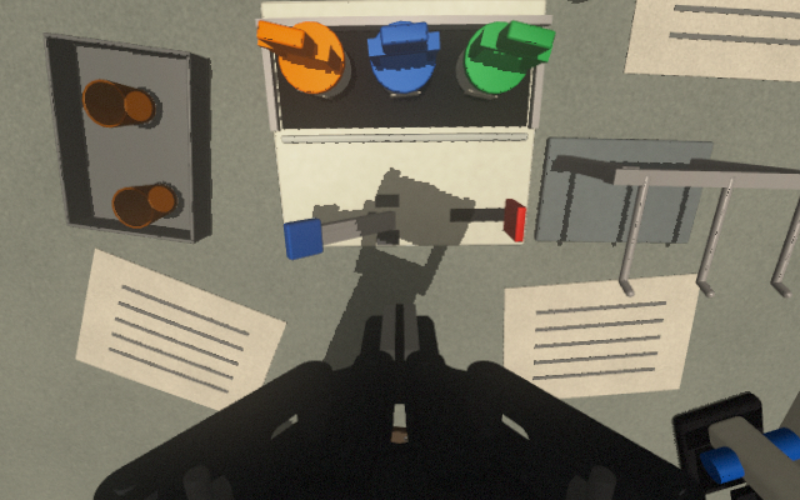

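All three pots stand between rail and fence, at (312,60), (403,58) and (495,60). The lever pad is at (304,238) and the paddle at (514,220). I'll press the lever next.

```bash
python3 -m crank '[[-2.2,-4,3,0,0,0],[-2.2,-8.7,6,0,0,0],[-2.2,-8.7,10,0,0,0],[-2.2,-8.7,13,0,0,0],[-2.2,-8.7,15,0,0,0],[-2.2,-8.7,16,0,0,0],[-2.2,-8.7,16,0,0,0],[-2.2,-8.7,16,0,0,0]]'
python3 -m crank '[[0,-0.2,1,0,0,0],[0,-0.4,2,0,0,0],[0,-0.9,3,0,0,0],[0,-1.3,4,0,0,0],[0,-1.7,5,0,0,0],[0,-1.7,5,0,0,0]]'
```

```text
time: 42.2
eef_pos: [0.4679, 0.0631, 0.2019]
tcp_rot: [0.998, 0.06, 0.001, 0.0]
contact_force: [0.3, -0.5, 0.1]
opening: 0.0
finger_force: 0.0
time: 42.8
eef_pos: [0.4663, 0.0809, 0.152]
tcp_rot: [0.998, 0.061, 0.002, -0.0]
contact_force: [-0.9, -1.4, 9.2]
opening: -0.004
finger_force: 4.4
```

```bash
python3 -m crank '[[0,-0.3,1,0,0,0],[0,-0.6,2,0,0,0],[0,-0.9,3,0,0,0],[0,-1.1,3.8,0,0,0],[0,-1.2,4.5,0,0,0],[0,-1.2,5,0,0,0],[0,-1.2,5.2,0,0,0],[0,-1.2,5.2,0,0,0]]'
```

```text
time: 43.6
eef_pos: [0.463, 0.092, 0.0982]
tcp_rot: [0.998, 0.06, -0.001, -0.0]
contact_force: [0.7, 0.3, 0.2]
opening: 0.002
finger_force: 0.0
```

```bash
python3 -m crank '[[0,0,0.3,0,0,0],[0,0,0.5,0,0,0],[0,0,0.5,0,0,0]]'; python3 -m crank '[[0,0,-3,0,0,0],[0,0,-7,0,0,0],[0,0,-11,0,0,0],[0,0,-15,0,0,0],[0,5,-19,0,0,0],[0,9,-22,0,0,0],[0,13,-24,0,0,0],[0,13,-24,0,0,0]]'
python3 - <<'E'
from h import *
s=ctrl.get_state();print(R.from_quat(s['tcp_rot']).as_euler('xyz',degrees=True).round(1))
im,d=snap('wrist','w8'); cv2.imwrite('pics/w8b.png',cv2.resize(im,(800,500)))
im,P=cloud('w8'); hsv=cv2.cvtColor(im,cv2.COLOR_BGR2HSV);H,S,Z=hsv[...,0],hsv[...,1],P[...,2]
for n,m in(('pad',(H>100)&(H<125)&(P[...,0]<.52)&(P[...,1]>0)&(P[...,0]>.4)&(Z>.08)&(Z<.2)),('paddle',((H<5)|(H>174))&(Z>.11)&(Z<.125)&(P[...,0]<.55)&(P[...,0]>.45)&(P[...,1]>-.2))):
  q=P[m&(S>120)]; print(n,len(q),q.mean(0).round(4),q[:,2].max(),cv2.minAreaRect(q[:,:2].astype(np.float32)*1000))
E
```

```text
time: 43.9
eef_pos: [0.464, 0.092, 0.0972]
tcp_rot: [0.998, 0.061, -0.001, 0.0]
contact_force: [-8.6, -0.4, 19.0]
opening: 0.003
finger_force: 9.0
time: 44.7
eef_pos: [0.4807, -0.0407, 0.3381]
tcp_rot: [0.998, 0.058, 0.003, 0.002]
contact_force: [-0.4, 1.0, 0.3]
opening: -0.002
finger_force: 0.0
[179.7  -0.4   6.7]
pad 638 [0.4639 0.0929 0.0974] 0.10009447067676613 ((463.3090515136719, 93.12641143798828), (34.09066390991211, 34.23841094970703), 7.083715438842773)
paddle 236 [ 0.4965 -0.1531  0.1163] 0.11827294932789206 ((496.271484375, -153.3640899658203), (38.35315704345703, 9.836261749267578), 7.3596510887146)
```

View pics/w8b.png

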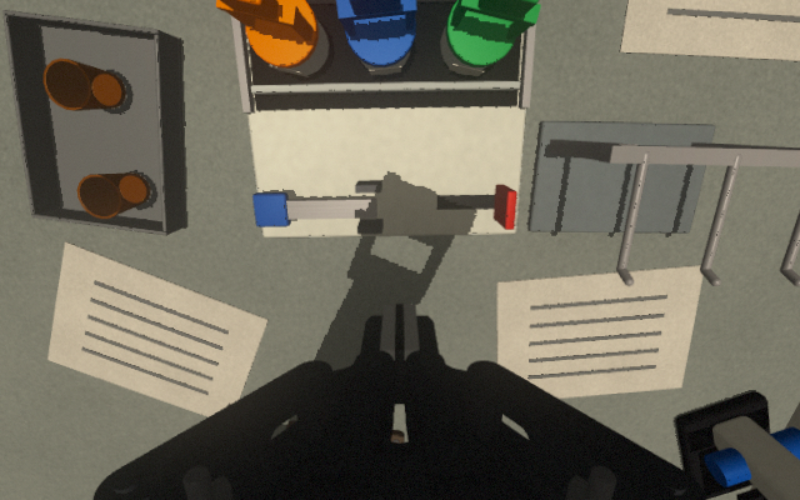

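The lever stays level and the pad is at z ≈ 0.097. The rail has advanced to row 88 and all three pots still stand. I'll turn the gripper 90° for the paddle push.

```bash
python3 -m crank '[[0.2,4,0,0,0,-0.13],[0.2,8,0,0,0,-0.26],[0.2,12,0,0,0,-0.39],[0.2,14,0,0,0,-0.52],[0.2,14,0,0,0,-0.65],[0.2,14,0,0,0,-0.78],[0.2,14,0,0,0,-0.8],[0.2,14,0,0,0,-0.8]]'
python3 -m crank '[[0,0,0,0,0,-0.13],[0,0,0,0,0,-0.26],[0,0,0,0,0,-0.39],[0,0,0,0,0,-0.52],[0,0,0,0,0,-0.65],[0,0,0,0,0,-0.77],[0,0,0,0,0,-0.77],[0,0,0,0,0,-0.77]]'
python3 -c "
from h import *
s=ctrl.get_state();print(s['qpos'],R.from_quat(s['tcp_rot']).as_euler('xyz',degrees=True).round(1));print(go([.4997,-.180,.088]))"
```

```text
time: 45.55
eef_pos: [0.4978, -0.1746, 0.3327]
tcp_rot: [0.896, 0.444, -0.0, -0.001]
contact_force: [-0.3, 0.4, -0.1]
opening: 0.0
finger_force: 0.0
time: 46.35
eef_pos: [0.498, -0.1751, 0.3335]
tcp_rot: [0.665, 0.747, 0.0, -0.0]
contact_force: [0.1, 0.1, -0.5]
opening: 0.001
finger_force: 0.0
[-5.30577431e-01 -1.04478903e-01  1.81129977e+00  1.21664752e-04
  1.43516290e+00 -6.47577119e-01] [-180.    -0.    96.7]
[-0.51  0.12 24.55]
```

```bash
python3 -m crank '[[-0.5,0.1,4,0,0,0],[-0.5,0.1,8,0,0,0],[-0.5,0.1,12,0,0,0],[-0.5,0.1,16,0,0,0],[-0.5,0.1,19,0,0,0],[-0.5,0.1,21.5,0,0,0],[-0.5,0.1,23.5,0,0,0],[-0.5,0.1,24.5,0,0,0],[-0.5,0.1,24.5,0,0,0]]'
python3 -m crank '[[0.5,0,0,0,0,0],[1,0,0,0,0,0],[1.5,0,0,0,0,0],[2,0,0,0,0,0],[2.5,0,0,0,0,0],[2.5,0,0,0,0,0]]'
```

```text
time: 47.25
eef_pos: [0.4986, -0.1798, 0.0873]
tcp_rot: [0.664, 0.748, -0.0, -0.002]
contact_force: [-0.5, 0.2, -0.3]
opening: -0.001
finger_force: 0.0
time: 47.85
eef_pos: [0.4974, -0.1561, 0.0901]
tcp_rot: [0.663, 0.749, -0.0, 0.002]
contact_force: [0.1, -4.8, 3.0]
opening: -0.001
finger_force: 2.3
```

```bash
python3 -m crank '[[0.6,0,0,0,0,0],[1.2,0,0,0,0,0],[1.8,0,0,0,0,0],[2.4,0,0,0,0,0],[2.8,0,0,0,0,0],[3.1,0,0,0,0,0],[3.1,0,0,0,0,0]]'; python3 -m crank '[[0.3,0,0,0,0,0],[0.3,0,0,0,0,0],[0.3,0,0,0,0,0]]'
```

```text
time: 48.55
eef_pos: [0.4937, -0.1272, 0.0901]
tcp_rot: [0.663, 0.749, -0.001, 0.003]
contact_force: [-0.9, -10.3, 2.7]
opening: -0.005
finger_force: 4.9
time: 48.85
eef_pos: [0.4933, -0.1247, 0.0901]
tcp_rot: [0.663, 0.749, -0.002, 0.003]
contact_force: [-1.4, -10.2, 3.9]
opening: 0.003
finger_force: 5.1
```

```bash
python3 -m crank '[[0.2,0,0,0,0,0],[0.4,0,0,0,0,0],[0.4,0,0,0,0,0]]'; python3 -m crank '[[0.2,0,0,0,0,0],[0.4,0,0,0,0,0],[0.4,0,0,0,0,0]]'
```

```text
time: 49.15
eef_pos: [0.4934, -0.1243, 0.0903]
tcp_rot: [0.662, 0.749, -0.004, 0.006]
contact_force: [-2.1, -23.2, -0.6]
opening: 0.001
finger_force: 10.8
time: 49.45
eef_pos: [0.4934, -0.124, 0.0904]
tcp_rot: [0.661, 0.75, -0.007, 0.01]
contact_force: [-1.1, -33.3, -4.8]
opening: -0.003
finger_force: 16.7
```

That is the hard stop: force rose from 10 to 33 N without travel. I'll back off and lift clear.

```bash
python3 -m crank '[[-1,0,0,0,0,0],[-2,0,0,0,0,0],[-3,0,0,0,0,0],[-4,0,0,0,0,0],[-5,0,0,0,0,0],[-6,0,0,0,0,0],[-6.7,0,0,0,0,0],[-6.7,0,0,0,0,0]]'; python3 -m crank '[[0,0,-4,0,0,0],[0,0,-8,0,0,0],[0,0,-12,0,0,0],[0,0,-17,0,0,0],[0,0,-22,0,0,0],[0,5,-26,0,0,0],[0,5,-26,0,0,0],[0,5,-26,0,0,0]]'
python3 - <<'E'
from h import *
snap('side','s9'); im,d=snap('top','t9'); cv2.imwrite('pics/t9b.png',np.vstack([cv2.resize(im[120:330,150:520],(640,363)),cv2.resize(cv2.imread('pics/s9.png')[100:360,200:640],(640,378))[:236]]))
im,P=cloud('t9'); hsv=cv2.cvtColor(im,cv2.COLOR_BGR2HSV);H,S,Z=hsv[...,0],hsv[...,1],P[...,2]
for n,m in(('pad',(H>100)&(H<125)&(P[...,0]<.52)&(P[...,1]>0)&(P[...,0]>.4)&(Z>.08)&(Z<.2)),('paddle',((H<5)|(H>174))&(Z>.1)&(Z<.13)&(P[...,0]<.55)&(P[...,0]>.45))):
  q=P[m&(S>120)]; print(n,len(q),q.mean(0).round(4) if len(q) else '')
E
```

```text
time: 50.25
eef_pos: [0.4989, -0.1802, 0.0878]
tcp_rot: [0.664, 0.748, 0.0, -0.001]
contact_force: [0.3, 0.7, -0.3]
opening: 0.006
finger_force: 0.0
time: 51.05
eef_pos: [0.5505, -0.1737, 0.3503]
tcp_rot: [0.663, 0.749, 0.001, 0.001]
contact_force: [0.7, -0.5, -0.1]
opening: 0.0
finger_force: 0.0
pad 160 [0.4639 0.0963 0.0971]
paddle 0
```

View pics/t9b.png

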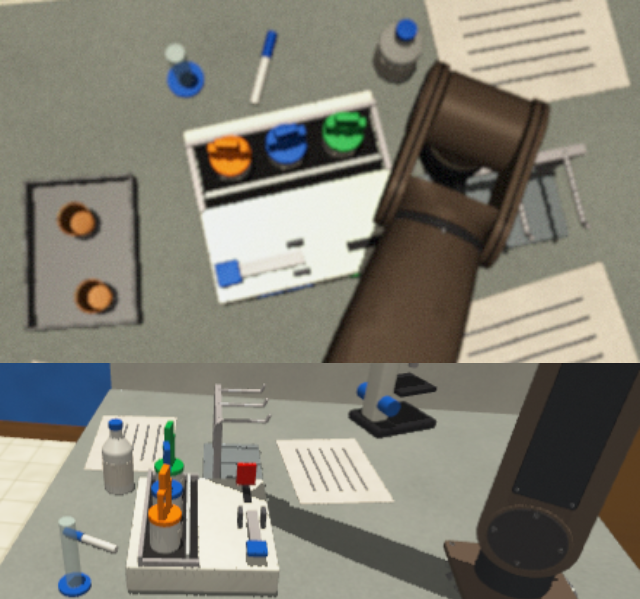

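The pots stand clamped, the lever is down, the beakers are in the tray and the bystanders have not moved. I'll check that the paddle returned by comparing its red centroid before and after, then hand in.

Run:
```python
from h import *
c=[]
for f in('side0','s4','s9'):
  im=cv2.imread(f'pics/{f}.png').astype(int); m=(im[...,2]>120)&(im[...,1]<60)&(im[...,0]<60); v,u=np.nonzero(m); c.append((u.mean(),v.mean())); print(f,c[-1],m.sum())
if np.hypot(*np.subtract(c[1],c[2]))<2: print(ctrl.sign_off())
```

```text
side0 (np.float64(368.70512820512823), np.float64(175.32692307692307)) 156
s4 (np.float64(368.7806451612903), np.float64(175.4516129032258)) 155
s9 (np.float64(368.8478260869565), np.float64(175.07971014492753)) 138
the job is handed in; nothing more can be done
None
```

The job is done and handed in at about 51 s of the allowed 210 s: both beakers are in the wash-up tray, all three pots stand on the platform, the clamp lever stays down by itself, and the trip slide was then pushed to its stop and sprang back.

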